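Park the bottle carrier in its restraint frame

ROBOT

A 6-joint arm with a two-finger parallel gripper is mounted at the origin on a cart in front of the work surface, level with it; the furniture and walls round the work are solid. World frame = base frame: x ahead of the robot, y to its left, z up, the work surface at z = 0. Lengths are in m, angles in degrees, forces in N, time in s.
With the tool pointing down it reaches from about 0.3 to 0.775 m from the base axis. Payload 14.6 kg.
Tool frame: the origin (TCP) lies midway between the tips of the shut fingers; the grasp point (between the pads) lies behind it (env.grip_point_offset is the z of the grasp point in the tool frame, in m); z points along the fingers, y is the line along which they close (so a half turn about z gives the same grasp; the last joint's range is limited). The gripper opens to 94 mm and grips with 3 to 60 N. Pads are 16 mm wide; open, the fingers measure 119 mm over their backs; the gripper's body (75 mm by 177 mm) begins 78 mm behind the grasp point.
Start: joints at [67.976, 17.183, 87.147, -0, 75.671, -3.816], TCP at [0.172, 0.522, 0.205] pointing down, gripper open.
Joint ranges: [-173.82, 173.82], [-45.26, 126.66], [13.44, 144.39], [-59.66, 239.66], [0, 175.72], [-146.38, 146.38]. Speed limits (degrees/s): [127.2, 127.2, 147.25, 180, 180, 180].

INTERFACE

Orientations are given as a 3x3 rotation matrix whose columns are the frame's x, y, z axes.
In Python, from cell import monitor, get_image, get_calibration, env gives the robot as it stands.
- The arm moves only by the tool arm_command, never from a script. Its argument "series" is one flat list of numbers, 7 for each row, row after row: the shift along the tool's x, y, z in mm, then the turn, a rotation vector about the tool's x, y, z in degrees, then the gripper's target within -1 to 1 (fully open at 1, half-way at 0, shut at -1). In form: [tx, ty, tz, ax, ay, az, grip, tx, ty, tz, ax, ay, az, grip, ...]. A call has 1 to 5 rows; each row shifts and turns the commanded pose from where the row before left it, along the tool's axes as they then stand; what a row does not reach is not made up. A row lasts 1/8 s, in which the tool goes at most 62.5 mm and 10.7 degrees, less where a joint would pass 70% of its speed; a pose out of reach is approached as far as the arm can. A call is refused whole if a number of a shift passes 62.5 or a number of a turn 10.7, either way. A call with a gripper value outside its range is refused whole. The fingers move at their own pace and stop on an object; "squeeze" is the grip in N (left out, the last holds). Time passes only in rows, so rows that do not move let the fingers close. It gives the time, the measured TCP pose, the force, the opening and the grip force at its end, in the units of the state.
- monitor.read_state(): the state, without advancing time (a new reading comes with each control period).
- get_image(name): name is "scene" or "top"; returns the picture (400x640x3 uint8, red, green, blue); there is no depth.
- get_calibration(name): a dict with "fx", "fy", "cx", "cy" (pixels), "k1" (the pictures are not rectified: a ray, as slopes to the right and down, at radius r is drawn at 1 + k1 r^2 times it, then the intrinsics apply), "pose" (4x4, takes a point from camera to world coordinates). Camera axes: x right, y up, looking along -z (the intrinsics and any distortion apply to the point x, -y, -z); pixel columns grow to the right and rows downward; lengths in m; the calibration is good to about 2 mm. A picture is of the moment at which its call begins. get_calibration takes no time and is no camera call.
- env.sign_off(): hands the job in; it is judged then, once.
The state is a dict: "clock": time; "qpos": joint angles; "qd": joint speeds; "joint_efforts": joint torques, N m; "ee_pos": TCP position; "eef_rot": TCP orientation; "ft_force": force on the tool from outside, world axes, zero at the start; "moment": the same for the moment, N m; "opening": opening from 0.0 (shut) to 1.0 (fully open); "gripper_force": force on a finger pad.
Only numpy, scipy, OpenCV 4.12 (cv2) and the standard library are available. Lean on these libraries where they do the work, as an engineer would, in place of code of your own. Each camera call takes 0.05 s, during which the arm holds its last target. There are 200 camera calls.

TASK

Push the loaded bottle carrier along the worktop into the restraint frame until it is fully home against the back stop; it is heavy and narrow, so push it low near its base so that it slides flat and never tips, do not lift it, and keep your hands off its handle and bottles. Then push the hinged bar fully shut across the carrier's front with a fingertip so that it cannot come out, and leave everything else on the worktop where it is.

Things in the scene. Friction and masses are not known exactly. Their poses are not given: they have to be found in the camera images.
- carrier: the bottle carrier: open grey plastic crate, two compartments, 72 mm deep (own x), 144 mm wide (own y), flat smooth walls 88 mm high, grippy rubber runners; about 1.2 kg loaded. Origin: middle of its underside. The face to push is at own x = -36 mm. It slides under 9 to 15 N when pushed below 45 mm, tips when pushed towards the rim; fingers slip on its face (friction about 0.35)
- carrier_handle: the carrier's loop handle, a steel bar with a rubber grip along the carrier's y, over the middle of the carrier and 187 mm above the worktop in all; origin that of the carrier. Not to be touched
- bottle_clear: clear reagent bottle, 56 mm in diameter, 95 mm high, loose in one compartment of the carrier; origin at the middle of its underside
- bottle_brown: brown reagent bottle, 60 mm in diameter, 102 mm high, loose in the other compartment; origin at the middle of its underside
- frame: aluminium restraint frame fixed to the worktop: side rails 28 mm high, 154 mm apart, with flared ends reaching 35 mm out of the mouth, and a back stop with rubber bumpers. Origin: on the worktop, middle of the mouth; own x runs into the frame, y to its left. Carrier home: its middle at frame x = 38 mm, y = 0 (5 mm play a side), both x axes alike
- bar (a joint): angle of the restraint bar about its upright hinge, rad: 0 is shut, across the mouth from left to right; it grows (to 2.75) as the bar swings out towards the robot and on to the left. Stiff hinge, stays where it is left; takes 1 to 2 N at half its length
- bar_hinge (a point): the bar's hinge axis at the left end of the mouth (frame x = -10 mm, y = 86 mm), 47 mm above the worktop, half-way up the bar
- bar_end (a point): middle of the bar's free end, 180 mm from the hinge, 47 mm above the worktop. The bar is a flat steel strip 6 mm thick that stands on edge from 35 to 59 mm above the worktop, above the rails; shut, its inner face clears the carrier at home by 5 mm
- beaker_small: small glass beaker, 52 mm in diameter, 68 mm high, a bystander to the right of the frame; origin under its middle
- loose_cap: bottle cap lying open side up, 42 mm in diameter, 24 mm high, a bystander to the left of the frame; origin under its middle
- marker: marker pen, 126 mm long, 12 mm thick, lying to the right of the carrier's way; origin under its middle, length along its own y
- driver: screwdriver, 163 mm long, 24 mm thick, lying to the right of the frame; origin under its middle, length along its own y
Things that resemble listed ones, but are neither listed nor needed, are in the scene too. What is shaped like the bottle_brown but purple or turquoise is not meant. What is shaped like the carrier but yellow is not meant.

How it is judged (in metres and radians):
On the way, in this order (a step that is already met when the one before it is completed fails the run):
1. the carrier is home in the frame, flat on the worktop (x of carrier in the frame of frame above 0.03 m and angle between the x axis of carrier and the x axis of frame, either way round below 0.06 rad and angle between carrier's own z axis and vertical below 0.04 rad), for 0.2 s.
2. the bar is shut across its front (value of joint bar below 0.06 rad), for 0.2 s.
At the end, for the whole second after the job is handed in: the carrier stands flat and still in the frame, within 8 mm of the back stop and squared up (0.06 rad) between the rails, the bar is shut across its front (within 0.06 rad), and both bottles stand in their compartments (all of step 1 and x of carrier in the frame of frame below 0.044 m and y of carrier in the frame of frame between -0.012 and 0.012 m and linear speed of carrier below 0.01 m/s and value of joint bar below 0.06 rad and z of each of bottle_clear, bottle_brown in the frame of carrier below 0.013 m); the robot touches nothing.
It fails at once if the carrier tips (more than 0.1 rad) (angle between carrier's own z axis and vertical above 0.1 rad).
It fails at once if the carrier is lifted off the worktop (10 mm) (height (world z) of carrier above 0.01 m).
It fails at once if the handle is touched (contact force between any of the fingers, the arm and carrier_handle above 1 N).
It fails at once if a bottle is touched, lifted or tipped (contact force between any of the fingers, the arm and bottle_clear above 1 N or contact force between any of the fingers, the arm and bottle_brown above 1 N or height (world z) of any of bottle_clear, bottle_brown above 0.025 m or angle between any of bottle_clear, bottle_brown's own z axis and vertical above 0.25 rad).
It fails at once if a bystander is disturbed (moved more than 20 mm) (distance of any of beaker_small, loose_cap, marker, driver from where it was at the start of the episode above 0.02 m).
It also fails if it takes over 58 s, if anything falls off the work surface, if the arm or the gripper's body presses on something with over 40 N, if the wrist force passes 120 N, or if a joint passes its speed limit or range.

## Working session

There is one attempt and no reset: what is moved stays moved. The work goes in short steps, Python scripts to look and compute and a tool call to move; the robot and the scene stay as the last step left them, time stands still between calls to the robot, and variables do not carry over. Pictures are saved under pics/ and viewed, at most 10 in all, crops included, and the job is handed in when it is done.

Besides the shell and the picture viewer there is one more tool, called after "Emit:" as name(argument=value, ...), one argument or row to a line, values as JSON. arm_command: Moves the arm, as the interface text tells. Its arguments: {"type":"object","properties":{"series":{"type":"array"},"squeeze":{"type":"number"}},"required":["series"]}

```bash
mkdir -p pics
cat > h.py <<'E'
import numpy as np, cv2
from cell import monitor,get_image,get_calibration,env
def ray(n,uv):
    c=get_calibration(n); P=np.array(c["pose"])
    x=(uv[0]-c["cx"])/c["fx"]; y=(uv[1]-c["cy"])/c["fy"]
    K=np.array([[c["fx"],0,c["cx"]],[0,c["fy"],c["cy"]],[0,0,1.]])
    u=cv2.undistortPoints(np.array([[uv]],float),K,np.array([c["k1"],0,0,0.]))[0,0]
    return P[:3,3],P[:3,:3]@np.array([u[0],-u[1],-1])
def onz(n,uv,z):
    o,d=ray(n,uv); return (o+d*(z-o[2])/d[2])
def proj(n,p):
    c=get_calibration(n); P=np.linalg.inv(np.array(c["pose"])); q=P[:3,:3]@np.array(p)+P[:3,3]
    x,y=q[0]/-q[2],-q[1]/-q[2]; s=1+c["k1"]*(x*x+y*y)
    return np.array([c["fx"]*x*s+c["cx"],c["fy"]*y*s+c["cy"]])
def save(n,f):
    im=get_image(n); cv2.imwrite(f,im[:,:,::-1]); return im
E
python3 - <<'E'
from h import *
for n in("top","scene"):
    save(n,f"pics/{n}0.png"); c=get_calibration(n); print(n,c["fx"],c["k1"],np.round(np.array(c["pose"]),3).tolist())
s=monitor.read_state(); print(s["clock"],np.round(s["eef_rot"],3).tolist(),env.grip_point_offset,s["ee_pos"])
E
```

```text
top 492.727935503124 -0.024598129781536446 [[0.018, 0.988, -0.154, 0.422], [-1.0, 0.015, -0.019, -0.026], [-0.016, 0.154, 0.988, 1.203], [0.0, 0.0, 0.0, 1.0]]
scene 381.151595246477 0.017310504471752978 [[-0.325, -0.548, 0.771, 1.416], [0.945, -0.207, 0.251, 0.261], [0.022, 0.811, 0.585, 0.707], [0.0, 0.0, 0.0, 1.0]]
0.1 [[-0.95, 0.312, -0.0], [0.312, 0.95, -0.001], [0.0, -0.001, -1.0]] -0.0188 [0.1718028  0.52222273 0.20492317]
```

View pics/top0.png

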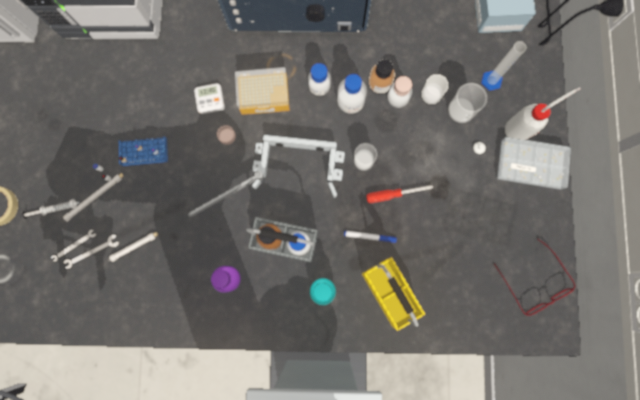

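View pics/scene0.png

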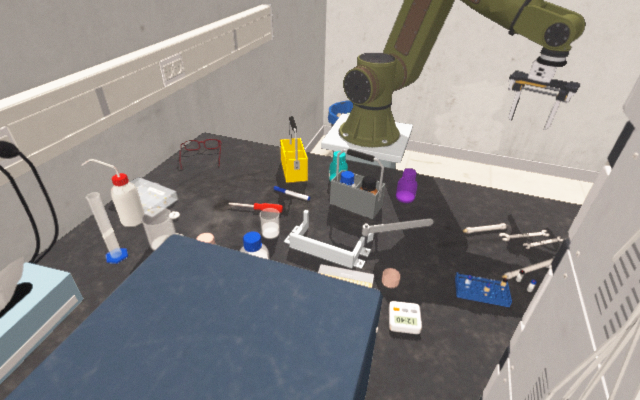

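The top view shows the grey carrier at (283,239), the frame with its mouth at about (258,175)-(335,185), and the bar running from (260,178) to (190,214). The beaker is at (365,156), the cap at (226,134), the marker at (370,237) and the screwdriver at (400,193).
There are two carrier candidates, grey (283,239) and yellow (394,293). Grey is the one meant, because yellow is excluded. The purple (225,279) and turquoise (322,292) bottles are decoys to steer clear of. I'll confirm with an enlarged crop.

Run:
```python
from h import *
im=cv2.imread("pics/top0.png")
cv2.imwrite("pics/c1.png",cv2.resize(im[120:310,180:380],None,fx=4,fy=3.15*4/3.15*0.78,interpolation=cv2.INTER_CUBIC) if 0 else cv2.resize(im[125:310,180:380],(640,592),interpolation=cv2.INTER_CUBIC))
im=cv2.imread("pics/scene0.png")
cv2.imwrite("pics/c2.png",cv2.resize(im[150:290,260:450],(760,560),interpolation=cv2.INTER_CUBIC))
```

```text
(no output)
```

View pics/c1.png

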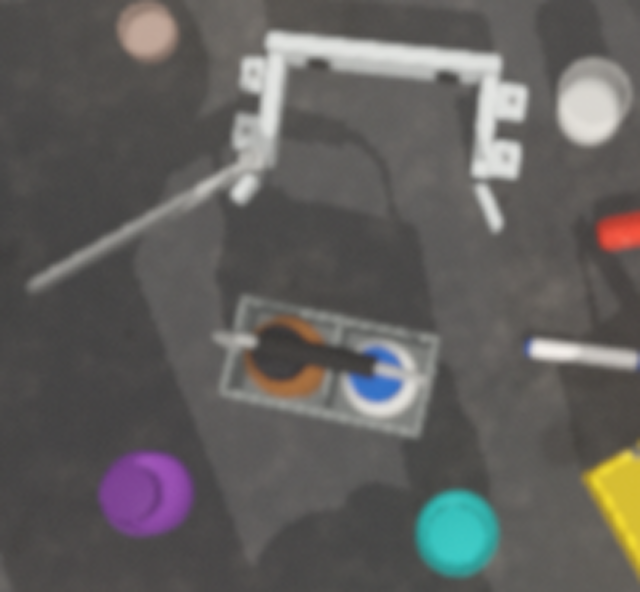

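View pics/c2.png

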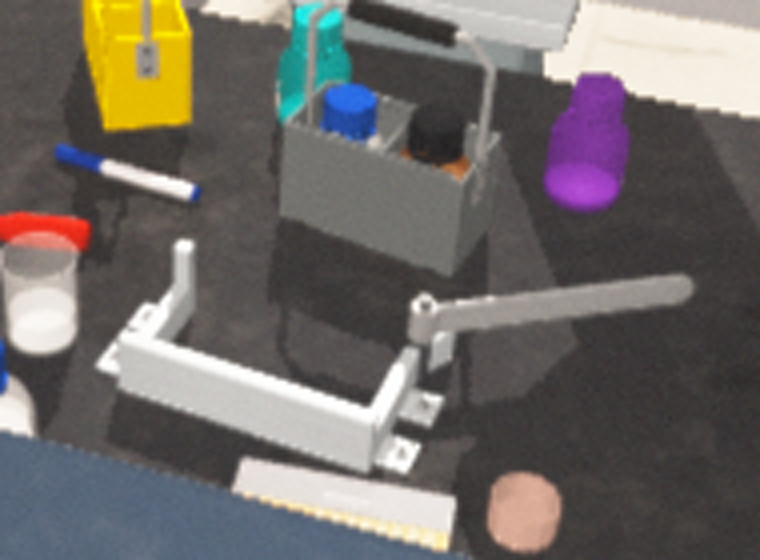

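Crop 1 confirms the grey carrier, which holds the brown and the clear/blue-cap bottles. Its rim corners in the crop are (244,297), (440,337), (418,437) and (220,393). The rail ends are at about (265,165) and (478,176), the bar end is at (33,287) and the hinge is at about (250,160).

```bash
cat >> h.py <<'E'
def c1(p): return np.array([180+(p[0]+.5)/3.2-.5,125+(p[1]+.5)/3.2-.5])
def c2(p): return np.array([260+(p[0]+.5)/4-.5,150+(p[1]+.5)/4-.5])
E
python3 - <<'E'
from h import *
np.set_printoptions(precision=4,suppress=True)
C=[onz("top",c1(p),.088) for p in[(244,297),(440,337),(418,437),(220,393)]]
print("carrier",*C, np.mean(C,0)); m=np.array(C)
e=(m[0]-m[1]+m[3]-m[2])/2; print(np.linalg.norm(e),np.linalg.norm(m[0]-m[3]),"yaw",np.degrees(np.arctan2(-e[0],e[1])))
print("scene carrier corners", *[onz("scene",c2(p),z) for p,z in[((283,120),.088),((465,180),.088),((450,275),0),((281,215),0)]])
for nm,p,z in[("Lin back",(285,68),.028),("Lin end",(271,166),.028),("Rin back",(481,82),.028),("Rin end",(473,175),.028),("flareL",(236,200),.028),("flareR",(497,230),.028),("barend",(33,287),.059),("hinge",(252,160),.065),("barmid",(143,225),.059)]:
    print(nm,onz("top",c1(p),z))
for nm,p,z in[("hinge",(424,302),.065),("barend",(690,280),.059),("Lout back",(370,412),.028),("Rback",(122,340),.028),("purple",(585,190),0),("turq",(312,115),0)]: print("S",nm,onz("scene",c2(p),z))
print("purple",onz("top",c1((155,490)),.05),"turq",onz("top",c1((457,530)),.1))
for nm,p in[("beaker",(590,110)),("cap",(150,35)),("marker",(528,348)),("driver",(600,233))]: print(nm,onz("top",c1(p),.01))
E
```

```text
carrier [0.5508 0.1358 0.088 ] [ 0.5245 -0.0045  0.088 ] [0.4538 0.0097 0.088 ] [0.4822 0.1503 0.088 ] [0.5028 0.0728 0.088 ]
0.1431025015447127 0.07005489893144315 yaw -11.004592611748475
scene carrier corners [ 0.5187 -0.0024  0.088 ] [0.5455 0.1395 0.088 ] [0.5432 0.1374 0.    ] [ 0.5176 -0.001   0.    ]
Lin back [0.7352 0.1196 0.028 ]
Lin end [0.6583 0.1277 0.028 ]
Rin back [ 0.7262 -0.0312  0.028 ]
Rin end [ 0.6536 -0.0261  0.028 ]
flareL [0.6316 0.1534 0.028 ]
flareR [ 0.6116 -0.0449  0.028 ]
barend [0.559  0.2959 0.059 ]
hinge [0.6552 0.1371 0.065 ]
barmid [0.6063 0.2168 0.059 ]
S hinge [0.6566 0.139  0.065 ]
S barend [0.5643 0.3006 0.059 ]
S Lout back [0.7293 0.125  0.028 ]
S Rback [ 0.7212 -0.0473  0.028 ]
S purple [0.4012 0.2145 0.    ]
S turq [ 0.3751 -0.0193  0.    ]
purple [0.4133 0.2009 0.05  ] turq [ 0.3904 -0.0188  0.1   ]
beaker [ 0.7098 -0.116   0.01  ]
cap [0.7654 0.2289 0.01  ]
marker [ 0.5244 -0.0697  0.01  ]
driver [ 0.6134 -0.1239  0.01  ]
```

Emit:
arm_command(
  series=[-44,-37,0,0,0,0,1,-44,-37,0,0,0,0,1,-44,-37,0,0,0,0,1,-44,-37,0,0,0,0,1,-44,-37,0,0,0,0,1],
)

```text
clock: 0.72
ee_pos: [0.3236, 0.2763, 0.2054]
eef_rot: [[-0.95, 0.312, -0.0], [0.312, 0.95, -0.0], [0.0, -0.0, -1.0]]
ft_force: [0.7, 0.4, 0.7]
opening: 0.997
gripper_force: 0.0
```

Emit:
arm_command(
  series=[-44,-37,0,0,0,0,1,-44,-37,0,0,0,0,1,-40,-30,0,0,0,-7,1,0,0,0,0,-9,0,1,0,0,0,0,-9,0,1],
)

```text
clock: 1.35
ee_pos: [0.4127, 0.1383, 0.2053]
eef_rot: [[-0.931, 0.196, 0.307], [0.187, 0.981, -0.061], [-0.313, 0.0, -0.95]]
ft_force: [1.3, 0.0, -0.1]
opening: 0.997
gripper_force: 0.0
```

```bash
cat >> h.py <<'E'
def tool(target,s=None):
    s=s or monitor.read_state(); R=np.array(s["eef_rot"]); 
    print("t",s["clock"],"pos",np.round(s["ee_pos"],4),"yaw",round(np.degrees(np.arctan2(-R[0,1],R[1,1])),2),"tilt",round(np.degrees(np.arcsin(-R[2,0])),2),"roll",round(np.degrees(R[2,1]),2),"F",np.round(s["ft_force"],1),"open",s["opening"])
    if target is not None: print("shift mm",np.round(R.T@(np.array(target)-s["ee_pos"])*1000,1))
E
python3 -c "
from h import *
tool((.448,.0837,.205)); tool((.448,.0837,.032))
print(monitor.read_state()['eef_rot'])"
```

```text
t 1.35 pos [0.4127 0.1383 0.2053] yaw -11.32 tilt 18.25 roll 0.03 F [ 1.3  0.  -0.1] open 0.997211898807334
shift mm [-43.  -46.6  14.5]
t 1.35 pos [0.4127 0.1383 0.2053] yaw -11.32 tilt 18.25 roll 0.03 F [ 1.3  0.  -0.1] open 0.997211898807334
shift mm [ 11.2 -46.7 178.8]
[[-9.31184831e-01  1.96303309e-01  3.07180437e-01]
 [ 1.86570086e-01  9.80543112e-01 -6.10475842e-02]
 [-3.13187504e-01  4.64096126e-04 -9.49691198e-01]]
```

Emit:
arm_command(
  series=[-43,-46,14,0,0,0,1,0,0,0,0,0,0,1,13.5,0,41,0,0,0,1,13.5,0,41,0,0,0,1],
)

```text
clock: 1.85
ee_pos: [0.4459, 0.0871, 0.1182]
eef_rot: [[-0.933, 0.195, 0.304], [0.185, 0.981, -0.06], [-0.31, 0.0, -0.951]]
ft_force: [1.3, 0.3, -0.3]
opening: 0.995
gripper_force: 0.0
```

Run:
```python
from h import *
tool((.448,.0837,.032))
a=save("top","pics/top1.png");b=save("scene","pics/scene1.png")
A=cv2.resize(a[150:310,190:390],(600,480));B=cv2.resize(b[60:260,260:450],(456,480)); B=B[:,:200] if 0 else cv2.resize(b[80:230,270:430],(512,480))
cv2.imwrite("pics/d1.png",cv2.resize(np.hstack([A,B]),(800,345))[:,:,::-1])
```

```text
t 1.85 pos [0.4459 0.0871 0.1182] yaw -11.23 tilt 18.04 roll 0.03 F [ 1.3  0.3 -0.3] open 0.9949128685757768
shift mm [24.1 -3.  82.8]
```

View pics/d1.png

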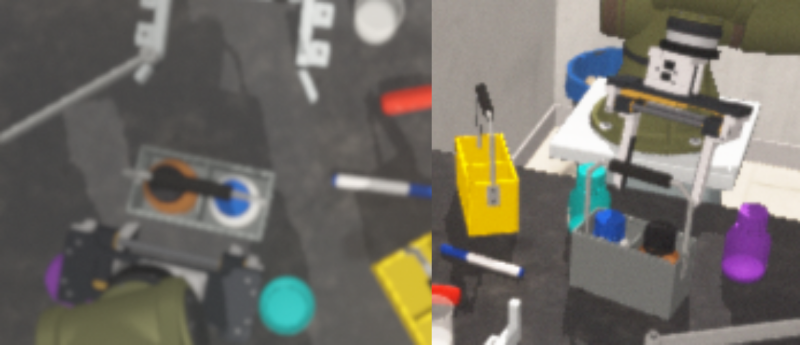

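The combined view shows the fingers centred behind the carrier's near face, over (130-265,215). The gripper is clear of the handle, and clear of the turquoise bottle (287,305) by a small gap. I'll lower it the rest of the way, keeping the y position.

Emit:
arm_command(
  series=[12,-1,41,0,0,0,1,12,-1,41,0,0,0,1,0,0,0,0,0,0,1],
)

```text
clock: 2.33
ee_pos: [0.4474, 0.0845, 0.0329]
eef_rot: [[-0.934, 0.195, 0.299], [0.185, 0.981, -0.061], [-0.306, -0.002, -0.952]]
ft_force: [0.7, 0.1, 0.1]
opening: 1.002
gripper_force: 0.0
```

Run:
```python
from h import *
tool((.461,.083,.032))
# frame yaw refinement: back-stop edges (crop px), equal heights
for a,b,z in[((268,33),(500,57),.04),((285,52),(498,72),.03)]:
    d=onz("top",c1(a),z)-onz("top",c1(b),z); print(np.degrees(np.arctan2(-d[0],d[1])))
d=onz("scene",c2((120,342)),.03)-onz("scene",c2((372,410)),.03); d=-d; print(np.degrees(np.arctan2(-d[0],d[1])))
d=onz("scene",c2((118,395)),.0)-onz("scene",c2((368,472)),.0); d=-d; print(np.degrees(np.arctan2(-d[0],d[1])))
```

```text
t 2.325 pos [0.4474 0.0845 0.0329] yaw -11.22 tilt 17.79 roll -0.1 F [0.7 0.1 0.1] open 1.0020623496887455
shift mm [-12.7   1.2   5.1]
-5.335597392482507
-4.755424530393712
-1.2060969981768637
-3.0842768736295074
```

Emit:
arm_command(
  series=[-5,0,1.6,0,0,0,1,-5,0,1.6,0,0,0,1,-3,0,1,0,0,0,1,-3,0,1,0,0,0,1,-3,0,1,0,0,0,1],
)

```text
clock: 2.95
ee_pos: [0.4665, 0.0809, 0.0347]
eef_rot: [[-0.934, 0.195, 0.3], [0.185, 0.981, -0.06], [-0.306, -0.001, -0.952]]
ft_force: [-19.9, 4.5, 11.4]
opening: 0.999
gripper_force: 10.2
```

Run:
```python
from h import *
tool((.6545,.052,.032))
a=save("top","pics/top2.png"); o=cv2.imread("pics/top0.png")[:,:,::-1]
```

```text
t 2.95 pos [0.4665 0.0809 0.0347] yaw -11.23 tilt 17.84 roll -0.05 F [-19.9   4.5  11.4] open 0.9992807162162191
shift mm [-180.     8.3   60.8]
```

Emit:
arm_command(
  series=[-5,0,1.5,-0.1,0,-0.2,1,-5,0,1.5,-0.1,0,-0.2,1,-5,0,1.5,-0.1,0,-0.2,1,-5,0,1.5,-0.1,0,-0.2,1,-5,0,1.5,-0.1,0,-0.2,1],
)

```text
clock: 3.62
ee_pos: [0.4926, 0.0758, 0.0351]
eef_rot: [[-0.937, 0.176, 0.302], [0.168, 0.984, -0.052], [-0.307, 0.002, -0.952]]
ft_force: [-11.9, 1.7, 0.6]
opening: 0.999
gripper_force: 5.9
```

Run:
```python
from h import *
tool((.6545,.052,.032))
a=save("top","pics/top3.png"); b=save("scene","pics/scene3.png")
A=cv2.resize(a[150:310,190:390],(600,480));B=cv2.resize(b[80:230,270:430],(512,480))
cv2.imwrite("pics/d3.png",cv2.resize(np.hstack([A,B]),(800,345))[:,:,::-1])
```

```text
t 3.625 pos [0.4926 0.0758 0.0351] yaw -10.11 tilt 17.86 roll 0.12 F [-11.9   1.7   0.6] open 0.9993733189557849
shift mm [-154.7    5.    53.1]
```

View pics/d3.png

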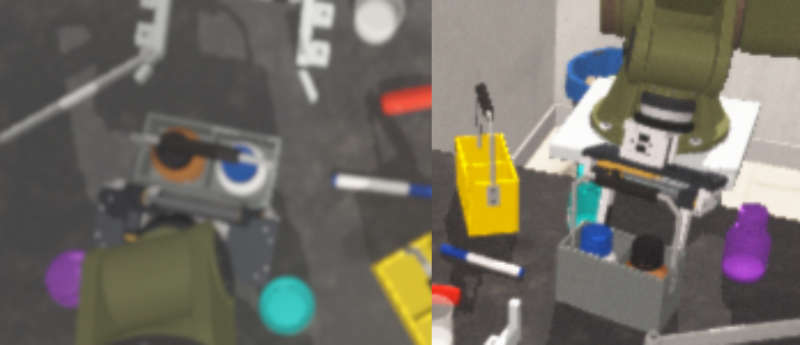

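The carrier is sliding flat under 12 N with the fingers square on its face. I'll continue while turning it towards -4°.

Emit:
arm_command(
  series=[-5.7,-0.5,1.9,-0.12,0,-0.38,1,-5.7,-0.5,1.9,-0.12,0,-0.38,1,-5.7,-0.5,1.9,-0.12,0,-0.38,1,-5.7,-0.5,1.9,-0.12,0,-0.38,1,-5.7,-0.5,1.9,-0.12,0,-0.38,1],
)

```text
clock: 4.35
ee_pos: [0.5218, 0.0685, 0.035]
eef_rot: [[-0.942, 0.141, 0.304], [0.135, 0.99, -0.041], [-0.307, 0.002, -0.952]]
ft_force: [-13.9, 1.8, 2.6]
opening: 1.001
gripper_force: 6.8
```

Emit:
arm_command(
  series=[-5.7,-0.5,1.9,-0.12,0,-0.38,1,-5.7,-0.5,1.9,-0.12,0,-0.38,1,-5.7,-0.5,1.9,-0.12,0,-0.38,1,-5.7,-0.5,1.9,-0.12,0,-0.38,1,-5.7,-0.5,1.9,-0.12,0,-0.38,1],
)

```text
clock: 4.97
ee_pos: [0.5512, 0.0623, 0.0349]
eef_rot: [[-0.946, 0.106, 0.305], [0.102, 0.994, -0.031], [-0.306, 0.002, -0.952]]
ft_force: [-16.0, 1.5, 5.9]
opening: 1.001
gripper_force: 7.8
```

Run:
```python
from h import *
tool((.6545,.052,.032))
a=save("top","pics/top4.png")
cv2.imwrite("pics/d4.png",cv2.resize(a[125:275,220:370],(600,600),interpolation=cv2.INTER_CUBIC)[:,:,::-1])
```

```text
t 4.975 pos [0.5512 0.0623 0.0349] yaw -6.1 tilt 17.84 roll 0.12 F [-16.    1.5   5.9] open 1.0009645918200352
shift mm [-97.9   0.7  34.5]
```

View pics/d4.png

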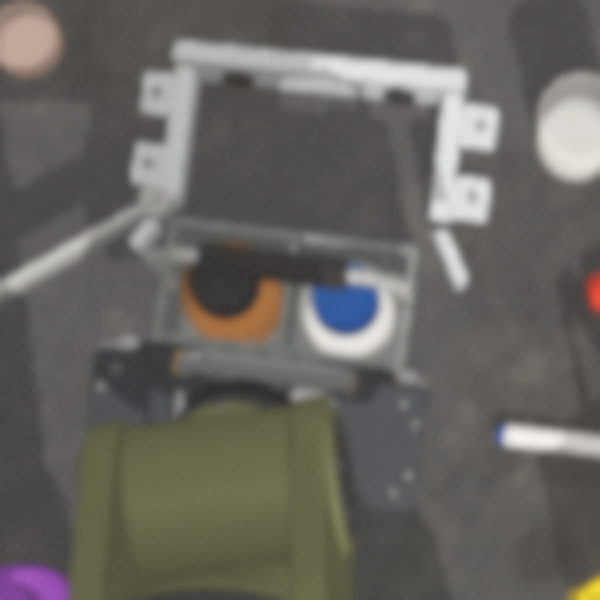

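The crop shows the carrier at the mouth. Its front rim corners are at (172,220) and (418,250), and the rear right corner is at about (402,378). The rail ends are at (183,195) left and (430,215) right. Next I'll compare the carrier with the frame in numbers.

Run:
```python
from h import *
c=lambda p:np.array([220+(p[0]+.5)/4-.5,125+(p[1]+.5)/4-.5])
L,R=[onz("top",c(p),.088) for p in((172,220),(418,250))]
d=L-R; yaw=np.arctan2(-d[0],d[1]); ctr=(L+R)/2-.036*np.array([np.cos(yaw),np.sin(yaw),0])
print(L,R,np.linalg.norm(d),np.degrees(yaw),ctr)
y=np.radians(-4);o=np.array([.660,.0515]);v=ctr[:2]-o
print("in frame",v@[np.cos(y),np.sin(y)],v@[-np.sin(y),np.cos(y)])
for n,p in dict(Lin0=(195,75),Lin1=(182,200),Rin0=(438,95),Rin1=(430,215)).items(): 
    q=onz("top",c(p),.028)[:2]-o; print(n,q@[np.cos(y),np.sin(y)],q@[-np.sin(y),np.cos(y)])
```

```text
[0.63889916 0.12356343 0.088     ] [ 0.62342831 -0.01870042  0.088     ] 0.14310258596149444 -6.206389391132675 [0.59537474 0.05632347 0.088     ]
in frame -0.06480430748611568 0.00030369192689372646
Lin0 0.07663130743212765 0.07468701529772083
Lin1 -0.002122390904178292 0.07447427139278753
Rin0 0.07644275737773878 -0.0753854070739149
Rin1 0.0013383878932962917 -0.07684666703660611
```

Emit:
arm_command(
  series=[-5.7,-0.3,1.9,-0.12,0,-0.38,1,-5.7,-0.3,1.9,-0.12,0,-0.38,1,-5.7,-0.3,1.9,-0.12,0,-0.38,1,-5.7,-0.3,1.9,-0.12,0,-0.38,1,-5.7,-0.3,1.9,-0.12,0,-0.38,1],
)

```text
clock: 5.65
ee_pos: [0.581, 0.058, 0.0348]
eef_rot: [[-0.949, 0.072, 0.306], [0.069, 0.997, -0.02], [-0.306, 0.002, -0.952]]
ft_force: [-17.2, 1.3, 6.7]
opening: 1.004
gripper_force: 8.2
```

Emit:
arm_command(
  series=[-5.7,0,1.9,0,0,0,1,-5.7,0,1.9,0,0,0,1,-5.7,0,1.9,0,0,0,1,-5.7,0,1.9,0,0,0,1,-5.7,0,1.9,0,0,0,1],
)

```text
clock: 6.28
ee_pos: [0.611, 0.056, 0.0347]
eef_rot: [[-0.949, 0.072, 0.306], [0.069, 0.997, -0.02], [-0.306, 0.002, -0.952]]
ft_force: [-18.3, 2.0, 8.3]
opening: 1.004
gripper_force: 8.6
```

Run:
```python
from h import *
tool((.6545,.052,.035))
```

```text
t 6.275 pos [0.611  0.056  0.0347] yaw -4.11 tilt 17.84 roll 0.11 F [-18.3   2.    8.3] open 1.0035074535906094
shift mm [-41.7  -0.8  13.1]
```

Emit:
arm_command(
  series=[-5.7,0,1.7,0,0,0,1,-5.7,0,1.7,0,0,0,1,-5.7,0,1.7,0,0,0,1,-5.7,0,1.7,0,0,0,1,-5.7,0,1.7,0,0,0,1],
)

```text
clock: 6.9
ee_pos: [0.6408, 0.0538, 0.0352]
eef_rot: [[-0.949, 0.072, 0.306], [0.069, 0.997, -0.02], [-0.307, 0.002, -0.952]]
ft_force: [-11.6, 1.6, 0.9]
opening: 0.998
gripper_force: 5.7
```

Emit:
arm_command(
  series=[-3.8,0,1.2,0,0,0,1,-1.9,0,0.6,0,0,0,1,-1.9,0,0.6,0,0,0,1],
)

```text
clock: 7.28
ee_pos: [0.6486, 0.0532, 0.0352]
eef_rot: [[-0.949, 0.072, 0.306], [0.069, 0.997, -0.02], [-0.307, 0.002, -0.952]]
ft_force: [-14.6, 1.5, 2.3]
opening: 0.998
gripper_force: 7.5
```

Run:
```python
from h import *
tool((.6545,.052,.035))
a=save("top","pics/top5.png")
cv2.imwrite("pics/d5.png",cv2.resize(a[125:275,220:370],(600,600),interpolation=cv2.INTER_CUBIC)[:,:,::-1])
```

```text
t 7.275 pos [0.6486 0.0532 0.0352] yaw -4.11 tilt 17.85 roll 0.12 F [-14.6   1.5   2.3] open 0.9982531893987217
shift mm [-5.6 -0.8  2. ]
```

View pics/d5.png

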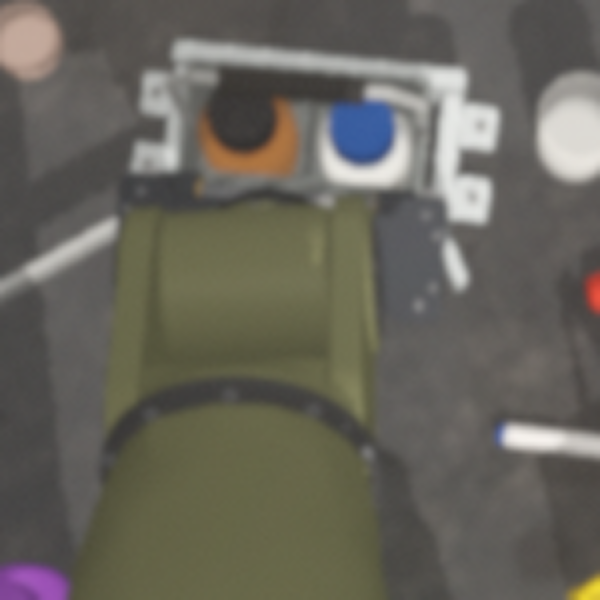

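The carrier is between the rails, with its front rim just short of the back stop (row 60-95) and square to it. I'll creep forward until the force rises.

Emit:
arm_command(
  series=[-1.9,0,0.6,0,0,0,1,-1.9,0,0.6,0,0,0,1],
)

```text
clock: 7.58
ee_pos: [0.6496, 0.0532, 0.0347]
eef_rot: [[-0.952, 0.072, 0.299], [0.069, 0.997, -0.02], [-0.299, 0.002, -0.954]]
ft_force: [-52.7, 2.8, 29.1]
opening: 1.005
gripper_force: 26.3
```

Emit:
arm_command(
  series=[-1.9,0,0.6,0,0,0,1],
)

```text
clock: 7.7
ee_pos: [0.6499, 0.0532, 0.0346]
eef_rot: [[-0.953, 0.072, 0.295], [0.069, 0.997, -0.02], [-0.295, 0.001, -0.955]]
ft_force: [-72.1, 3.4, 43.1]
opening: 0.999
gripper_force: 36.0
```

Emit:
arm_command(
  series=[-1.9,0,0.6,0,0,0,1],
)

```text
clock: 7.82
ee_pos: [0.6502, 0.0532, 0.0346]
eef_rot: [[-0.954, 0.072, 0.291], [0.069, 0.997, -0.02], [-0.291, 0.001, -0.957]]
ft_force: [-91.4, 4.4, 57.9]
opening: 1.002
gripper_force: 45.8
```

The carrier is firmly home: the force rose from about 15 N to 91 N with only 1 mm of travel. I'll back off straight, lift clear and shut the fingers.

Emit:
arm_command(
  series=[6,0,-2,0,0,0,1,19,0,-6,0,0,0,1,40,0,-13,0,0,0,1,-13,0,-40,0,0,0,-1,-13,0,-40,0,0,0,-1],
)

```text
clock: 8.45
ee_pos: [0.5896, 0.0573, 0.1217]
eef_rot: [[-0.948, 0.071, 0.311], [0.069, 0.997, -0.02], [-0.311, 0.003, -0.95]]
ft_force: [0.6, 0.6, -0.1]
opening: 0.826
gripper_force: 0.0
```

```bash
cat > orb.py <<'E'
from h import *
H=np.array([.656,.138])
def P(th,z=.040,r=.10,extra=0):
    f=np.radians(-94-th); b=np.array([np.cos(f),np.sin(f)]); n=np.array([np.sin(f),-np.cos(f)])
    h=.003+.008*abs(n[0])+.0125*abs(n[1])+extra
    return np.append(H+r*b+h*n,z)
if __name__=="__main__":
    import sys
    ths=[float(a) for a in sys.argv[1:]]
    s=monitor.read_state();R=np.array(s["eef_rot"]);tool(None)
    p=np.array(s["ee_pos"]);f=(p[:2]-H);print("finger angle",-94-np.degrees(np.arctan2(f[1],f[0])),np.linalg.norm(f))
    for t in ths:
        q=P(t);print(t,np.round(q,3),np.round(R.T@(q-p)*1000,1));p=q
E
python3 - <<'E'
from orb import *
a=save("top","pics/top6.png");b=save("scene","pics/scene6.png")
A=cv2.resize(a[125:275,180:370],(608,480));B=cv2.resize(b[80:280,270:450],(432,480))
cv2.imwrite("pics/d6.png",cv2.resize(np.hstack([A,B]),(800,369))[:,:,::-1])
q=P(145,extra=.025);tool((q[0],q[1],.125));print(q)
E
```

```text
t 8.55 pos [0.592  0.0574 0.1255] yaw -4.1 tilt 18.59 roll 0.2 F [ 0.9 -0.8 -0.4] open 0.7393700851328914
shift mm [-32.2 190.5  12.1]
[0.63989319 0.24498539 0.04      ]
```

View pics/d6.png

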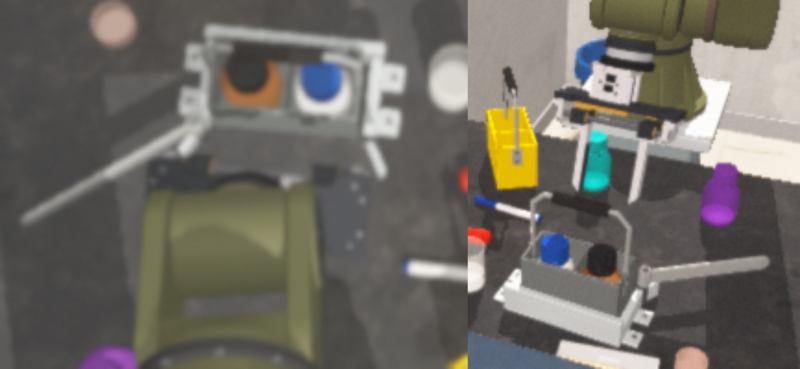

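The carrier is home and square against the back stop (rim (210-370,55-130)), both bottles are upright, and the bar is still open to the left (end at (25,220)). I'll move over to the bar's far side.

Emit:
arm_command(
  series=[0,48,0,0,0,0,-1,0,48,0,0,0,0,-1,-8,48,3,0,0,0,-1,-24,47,9,0,0,0,-1,0,0,0,0,0,0,-1],
)

```text
clock: 9.18
ee_pos: [0.6379, 0.248, 0.1176]
eef_rot: [[-0.948, 0.069, 0.31], [0.067, 0.998, -0.019], [-0.31, 0.003, -0.951]]
ft_force: [0.2, -0.2, -0.5]
opening: 0.203
gripper_force: 0.0
```

```bash
python3 -c "
from orb import *
q=P(145,extra=.025);tool(q)"
```

```text
t 9.175 pos [0.6379 0.248  0.1176] yaw -3.96 tilt 18.07 roll 0.16 F [ 0.2 -0.2 -0.5] open 0.20315355074365396
shift mm [22.  -3.1 74.5]
```

Emit:
arm_command(
  series=[0,0,0,0,0,0,-1,0,0,0,0,0,0,-1,11,-1,37,0,0,0,-1,11,-1,37,0,0,0,-1,0,0,0,0,0,0,-1],
)

```text
clock: 9.8
ee_pos: [0.6375, 0.2418, 0.0377]
eef_rot: [[-0.95, 0.073, 0.304], [0.07, 0.997, -0.022], [-0.305, 0.0, -0.952]]
ft_force: [1.1, 0.7, 1.2]
opening: 0.002
gripper_force: 0.0
```

```bash
python3 orb.py 145 137 129 121 113 105 97 89 81 73 65 57 49 41 33 25 17 10 5 0
```

```text
t 9.8 pos [0.6375 0.2418 0.0377] yaw -4.19 tilt 17.77 roll 0.0 F [1.1 0.7 1.2] open 0.001809623762519288
finger angle -194.08300068020787 0.10546976384304253
145.0 [0.618 0.232 0.04 ] [ 16.7 -11.1  -7.8]
137.0 [0.606 0.226 0.04 ] [11.1 -6.5 -3.6]
129.0 [0.595 0.219 0.04 ] [10.4 -8.2 -3.3]
121.0 [0.584 0.21  0.04 ] [ 9.4 -9.9 -3. ]
113.0 [0.575 0.199 0.04 ] [  8.1 -11.4  -2.6]
105.0 [0.567 0.187 0.04 ] [  6.6 -12.7  -2.1]
97.0 [0.561 0.174 0.04 ] [  4.8 -13.9  -1.6]
89.0 [0.557 0.159 0.04 ] [  2.9 -14.7  -0.9]
81.0 [0.555 0.145 0.04 ] [  0.9 -13.8  -0.3]
73.0 [0.555 0.132 0.04 ] [ -0.7 -13.3   0.2]
65.0 [0.556 0.119 0.04 ] [ -2.5 -13.4   0.8]
57.0 [0.56  0.105 0.04 ] [ -4.3 -13.1   1.4]
49.0 [0.565 0.092 0.04 ] [ -6.2 -12.6   2. ]
41.0 [0.573 0.08  0.04 ] [ -8.  -11.8   2.6]
33.0 [0.582 0.068 0.04 ] [ -9.7 -10.6   3.1]
25.0 [0.593 0.058 0.04 ] [-11.3  -9.1   3.6]
17.0 [0.606 0.05  0.04 ] [-12.7  -7.4   4.1]
10.0 [0.618 0.044 0.04 ] [-12.   -4.8   3.8]
5.0 [0.628 0.041 0.04 ] [-9.  -2.4  2.9]
0.0 [0.637 0.039 0.04 ] [-9.2 -1.5  3. ]
```

Emit:
arm_command(
  series=[16.7,-11,-7.5,0,0,0,-1,11,-6.5,-3.6,0,0,0,-1,10.4,-8.2,-3.3,0,0,0,-1,9.4,-10,-3,0,0,0,-1,8,-11.4,-2.6,0,0,0,-1],
)

```text
clock: 10.42
ee_pos: [0.5774, 0.2003, 0.0441]
eef_rot: [[-0.947, 0.072, 0.312], [0.069, 0.997, -0.019], [-0.312, 0.003, -0.95]]
ft_force: [1.4, 1.2, 0.2]
opening: 0.003
gripper_force: 0.8
```

Emit:
arm_command(
  series=[6.6,-12.7,-2.1,0,0,0,-1,4.8,-14,-1.6,0,0,0,-1,3,-14.7,-1,0,0,0,-1,1,-14,-0.3,0,0,0,-1,-0.7,-13.3,0.2,0,0,0,-1],
)

```text
clock: 11.05
ee_pos: [0.5563, 0.1321, 0.0415]
eef_rot: [[-0.949, 0.072, 0.308], [0.069, 0.997, -0.02], [-0.309, 0.002, -0.951]]
ft_force: [0.9, 1.6, -0.2]
opening: 0.003
gripper_force: 0.8
```

```bash
python3 - <<'E'
from h import *
a=save("top","pics/top7.png");b=save("scene","pics/scene7.png")
A=cv2.resize(a[125:275,180:370],(608,480));B=cv2.resize(b[80:280,270:450],(432,480))
cv2.imwrite("pics/d7.png",cv2.resize(np.hstack([A,B]),(800,369))[:,:,::-1])
E
python3 orb.py 65 57 49 41 33 25 17 10 5 0
```

```text
t 11.15 pos [0.5562 0.1317 0.0414] yaw -4.2 tilt 17.98 roll 0.1 F [0.3 0.9 0.3] open 0.006816973630973222
finger angle 82.38477068373598 0.09995350949065791
65.0 [0.556 0.119 0.04 ] [ -0.6 -13.1   1.6]
57.0 [0.56  0.105 0.04 ] [ -4.3 -13.1   1.4]
49.0 [0.565 0.092 0.04 ] [ -6.2 -12.6   2. ]
41.0 [0.573 0.08  0.04 ] [ -8.  -11.8   2.6]
33.0 [0.582 0.068 0.04 ] [ -9.7 -10.6   3.1]
25.0 [0.593 0.058 0.04 ] [-11.3  -9.1   3.6]
17.0 [0.606 0.05  0.04 ] [-12.7  -7.4   4.1]
10.0 [0.618 0.044 0.04 ] [-12.   -4.8   3.9]
5.0 [0.628 0.041 0.04 ] [-9.  -2.4  2.9]
0.0 [0.637 0.039 0.04 ] [-9.2 -1.5  3. ]
```

View pics/d7.png

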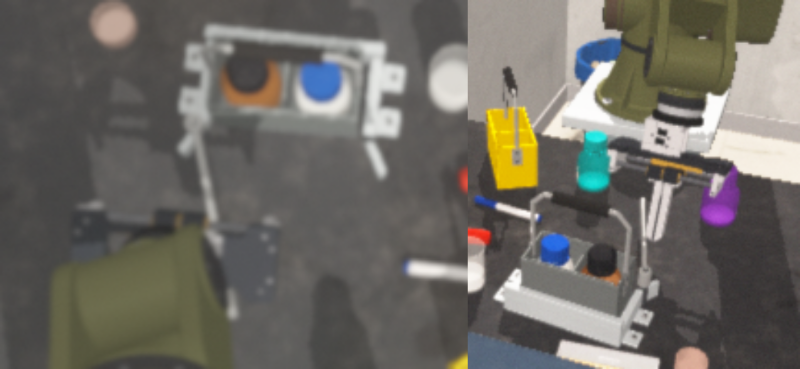

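The bar is following the fingertip. It now points at the robot, from (200,125) to (232,315). Continuing the arc to shut.

Emit:
arm_command(
  series=[-0.6,-13,1.6,0,0,0,-1,-4.3,-13,1.4,0,0,0,-1,-6.2,-12.6,2,0,0,0,-1,-8,-11.8,2.6,0,0,0,-1,-9.7,-10.6,3.1,0,0,0,-1],
)

```text
clock: 11.78
ee_pos: [0.5827, 0.0694, 0.0399]
eef_rot: [[-0.949, 0.072, 0.308], [0.069, 0.997, -0.02], [-0.309, 0.002, -0.951]]
ft_force: [-0.3, 1.6, 0.0]
opening: 0.006
gripper_force: 0.7
```

Emit:
arm_command(
  series=[-11.3,-9,3.6,0,0,0,-1,-12.7,-7.4,4.1,0,0,0,-1,-12,-4.8,3.9,0,0,0,-1,-7,-2,2.2,0,0,0,-1],
)

```text
clock: 12.28
ee_pos: [0.6266, 0.0433, 0.0401]
eef_rot: [[-0.949, 0.072, 0.308], [0.069, 0.997, -0.02], [-0.309, 0.002, -0.951]]
ft_force: [-1.1, 0.8, 0.6]
opening: 0.002
gripper_force: 0.7
```

```bash
python3 orb.py 5 0
```

```text
t 12.275 pos [0.6266 0.0433 0.0401] yaw -4.14 tilt 18.0 roll 0.11 F [-1.1  0.8  0.6] open 0.0015406252735512829
finger angle 13.24428405797073 0.09910976334087507
5.0 [0.628 0.041 0.04 ] [-1.1 -2.   0.4]
0.0 [0.637 0.039 0.04 ] [-9.2 -1.5  3. ]
```

Now I'll creep forward until the bar meets its stop.

Emit:
arm_command(
  series=[-3.8,0,1.2,0,0,0,-1,-3.8,0,1.2,0,0,0,-1],
)

```text
clock: 12.52
ee_pos: [0.6337, 0.0432, 0.0401]
eef_rot: [[-0.949, 0.072, 0.308], [0.069, 0.997, -0.02], [-0.308, 0.002, -0.951]]
ft_force: [-12.2, -1.4, 3.2]
opening: 0.01
gripper_force: 6.2
```

Emit:
arm_command(
  series=[-1.9,0,0.6,0,0,0,-1,-1.9,0,0.6,0,0,0,-1],
)

```text
clock: 12.78
ee_pos: [0.6347, 0.043, 0.0395]
eef_rot: [[-0.951, 0.072, 0.301], [0.069, 0.997, -0.021], [-0.301, 0.001, -0.953]]
ft_force: [-39.9, -1.7, 25.9]
opening: 0.004
gripper_force: 20.1
```

Emit:
arm_command(
  series=[-1.9,0,0.6,0,0,0,-1],
)

```text
clock: 12.9
ee_pos: [0.6352, 0.0429, 0.0394]
eef_rot: [[-0.952, 0.072, 0.297], [0.069, 0.997, -0.021], [-0.298, 0.001, -0.955]]
ft_force: [-56.3, -2.2, 37.4]
opening: 0.004
gripper_force: 28.7
```

Emit:
arm_command(
  series=[6,0,-2,0,0,0,-1,19,0,-6,0,0,0,-1,57,0,-18,0,0,0,-1,40,0,-50,0,0,0,-1,0,0,0,0,0,0,-1],
)

```text
clock: 13.52
ee_pos: [0.5012, 0.0531, 0.0769]
eef_rot: [[-0.947, 0.071, 0.313], [0.068, 0.997, -0.02], [-0.314, 0.003, -0.95]]
ft_force: [0.8, -0.4, -0.0]
opening: 0.007
gripper_force: 0.0
```

Run:
```python
from orb import *
tool(None)
a=save("top","pics/top8.png").astype(int); o=cv2.imread("pics/top6.png")[:,:,::-1].astype(int)
o0=cv2.imread("pics/top0.png")[:,:,::-1].astype(int)
# at several points along bar: brightest offset along frame x at bar height
y=np.radians(-4);fx=np.array([np.cos(y),np.sin(y)]);fy=np.array([-np.sin(y),np.cos(y)])
for d in(.04,.07,.1,.13,.16):
    l=[];ks=np.arange(-.03,.012,.002)
    for k in ks:
        u=proj("top",np.append(H-d*fy+k*fx,.059)); l.append(cv2.remap(a.mean(2).astype(np.float32),np.float32([[u[0]]]),np.float32([[u[1]]]),1)[0,0])
    print(d,np.round(l).astype(int),"peak mm",round(ks[int(np.argmax(l))]*1000))
for n,(u,v) in dict(beaker=(365,156),cap=(226,134),marker=(370,237),driver=(400,193)).items():
    w=np.s_[v-18:v+18,u-35:u+35]; print(n,"diff",np.abs(a[w]-o0[w]).mean().round(1))
```

```text
t 13.525 pos [0.5012 0.0531 0.0769] yaw -4.07 tilt 18.28 roll 0.15 F [ 0.8 -0.4 -0. ] open 0.006643123521031722
0.04 [ 75  75  76  75  75  75  76  76  76  77  82  91 107 123 142 147 138 121
 102  89  88] peak mm 0
0.07 [ 76  77  79  78  79  79  79  79  79  80  86  98 113 131 143 142 129 112
  96  89  89] peak mm -2
0.1 [ 88  82  79  80  85  90  93  93  91  90  94 104 120 138 145 138 121 106
 102 111 122] peak mm -2
0.13 [ 89  91  92  93  93  93  93  92  94  96 102 113 127 144 149 140 123 105
  95  98 110] peak mm -2
0.16 [ 99 100 102 103 103 102 101 102 107 118 137 159 178 186 176 155 133 119
 114 112 110] peak mm -4
beaker diff 1.6
cap diff 7.1
marker diff 1.3
driver diff 1.6
```

```bash
python3 -c "
from cell import env
print(env.sign_off())"
```

```text
the job is handed in; nothing more can be done
None
```

I handed the job in at about 13.5 s: the carrier is home against the back stop and the bar is shut across its front; the hand-in returned no verdict. The bystanders look unmoved, though the cap's patch in the last picture differs slightly, probably from shadow.

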